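# Unstack one plate and clamp it for gauging

## Robot

A 6-joint arm with a two-finger parallel gripper is mounted at the origin on the work surface. World frame = base frame: x ahead of the robot, y to its left, z up, the work surface at z = 0. Lengths are in m, angles in rad, forces in N, time in s.
With the tool pointing down it reaches from about 0.25 to 0.775 m from the base axis. Payload 4 kg.
Tool frame: the origin (TCP) lies midway between the tips of the shut fingers; the grasp point (between the pads) lies 19 mm behind it (grip_point_offset is the distance from the TCP to the grasp point, in m); z points along the fingers, y is the line along which they close (so a half turn about z gives the same grasp; the last joint's range is limited). The gripper opens to 94 mm and grips with 3 to 60 N. Pads are 16 mm wide; open, the fingers measure 119 mm over their backs; the gripper's body (75 mm by 177 mm) begins 78 mm behind the grasp point.
Start: joints at [-1.364, 0.087, 1.371, -0, 1.684, -0.103], TCP at [0.168, -0.524, 0.206] pointing down, gripper open.
Joint ranges: [-3.1, 3.1], [-0.76, 2.03], [0.27, 2.55], [-1.08, 4.22], [0.17, 2.65], [-2.57, 2.57]. Speed limits (rad/s): [2.79, 2.79, 3.14, 3.14, 3.14, 3.14].

## Interface

Orientations are given as [roll, pitch, yaw] about the fixed x, y, z axes, in that order (R = Rz(yaw) Ry(pitch) Rx(roll)).
In Python, from bench import * gives the robot as it stands.
- The arm moves only by the tool carry_out, never from a script. Its argument "commands" is a list of rows, each a list of 6 numbers: the shift along the tool's x, y, z in m, then the turn, a rotation vector about the tool's x, y, z in rad. In form: [[tx, ty, tz, rx, ry, rz], ...]. A call has exactly 5 rows; each row is the pose to reach, as a shift and turn from the pose commanded when the call began, along the tool's axes at that moment; what a row does not reach only later rows make up. A row lasts 1/10 s, in which the tool goes at most 50 mm and 8.59 degrees, less where a joint would pass 70% of its speed; a pose out of reach is approached as far as the arm can. A call with a gripper value outside its range is refused whole. "jaw" is the opening, from 0 (shut) to 1 (fully open), set as the call begins (left out, the last holds). The fingers move at their own pace and stop on an object; the grip force is fixed at half the most. Time passes only in rows, so rows that repeat a pose let the fingers close, or fill a call up. It gives the time, the measured TCP pose, the force, the opening and the grip force at its end, in the units of the state.
- get_obs(): the state, without advancing time (a new reading comes with each control period).
- snapshot(name): name is "scene" or "top"; returns a dict with "img" (480x640x3 uint8, red, green, blue), "range_z" (480x640 float32, m along the optical axis (not along the pixel's ray), 0 where there is no reading), "fx", "fy", "cx", "cy" (pixels), "distortion" ([k1, k2, p1, p2, k3] as OpenCV has them; the pictures are not rectified), "R" (3x3) and "t" (3): a world point X has camera coordinates R X + t. Camera axes: x right, y down, z forward; pixel columns grow to the right and rows downward; lengths in m; the calibration is good to about 2 mm. A picture is of the moment at which its call begins.
- close_job(): hands the job in; it is judged then, once.
The state is a dict: "time": time; "joint_positions": joint angles; "qvel": joint speeds; "joint_torque": joint torques, N m; "tool_pos": TCP position; "ee_rot": TCP orientation; "wrist_force": force on the tool from outside, world axes, zero at the start; "wrist_torque": the same for the moment, N m; "width": finger opening in m; "finger_force": force on a finger pad.
Only numpy, scipy, OpenCV 4.12 (cv2) and the standard library are available. Lean on these libraries where they do the work, as an engineer would, in place of code of your own. Each camera call takes 0.05 s, during which the arm holds its last target. There are 200 camera calls.

## Task

Lift the top yellow spacer off the stack and lay it flat in the blue tote. Then take the single steel plate now on top, set it down gently (do not drop it) lengthwise on the dark bed of the green fixture, centred across the bed, and push the red-handled jaw up until the plate is closed snugly and squarely between the jaw and the fence. Leave the rest of the stack and the other things on the bench where they are.

Things in the scene. Friction and masses are not known exactly. Their poses are not given: they have to be found in the camera images.
- spacer_top: the top sheet of the stack: a plain yellow rigid plastic spacer, 110 x 50 x 10 mm (its x, y, z), edges barely rounded; origin at the centre of its underside; about 55 g, loose
- plate_top: the second sheet from the top: a steel plate with three dark punched holes along its length (look only), 110 x 50 x 10 mm (its x, y, z), edges barely rounded; origin at the centre of its underside; about 0.4 kg, loose
- spacer_low: the third sheet: another yellow spacer, 110 x 50 x 10 mm (its x, y, z), edges barely rounded; origin at the centre of its underside; stays on the stack
- plate_low: the lowest sheet: another steel plate, 110 x 50 x 10 mm (its x, y, z), edges barely rounded; origin at the centre of its underside; stays on the stack
- pallet: wooden block under the stack, 120 x 42 x 15 mm, fixed to the bench, narrower than the sheets; origin at the centre of its underside. Each sheet lies on it with its length roughly along the block's x, a few mm off centre and slightly turned
- tote: open blue plastic tote, outside 220 x 160 x 60 mm (x, y, z), walls and floor 5 mm thick, fixed; origin at the centre of its underside
- fixture: gauge fixture, fixed: green base 250 x 90 x 12 mm (x, y, z), origin at the centre of its underside. Along its middle runs a dark steel bed 42 mm wide, top 26 mm above the bench. An aluminium fence (60 mm wide, 16 mm thick, top 44 mm above the bench) stands across the bed at the +x end; the jaw slides along x at the other end
- fence (a point): point in the middle of the fence's clamping face, at the height of the bed's top, 95 mm along +x from the fixture's origin; axes as the fixture's. The free bed lies on its -x side. A clamped plate has its length along this x and its centre 55 mm on the -x side
- jaw (a joint): travel of the sliding jaw towards the fence in m: the clear gap between jaw and fence is 0.170 minus this value, so it reads 0.060 when it clamps the 110 mm plate. It stays where it is left and needs about 3 N to slide
- jaw_handle (a point): middle of the jaw's red upright grip, 30 mm long along the fixture's x, 14 mm wide along y, from 46 to 82 mm above the bench; this point is 66 mm above the bench. The jaw's aluminium block under it is 36 x 60 mm, top 46 mm above the bench; its clamping face lies 18 mm on the +x side of this point
- caliper: dial caliper lying on the bench, about 200 x 60 x 18 mm, bystander; origin at the middle of its beam's underside
- tape_roll: white roll of tape lying flat, 70 mm diameter, 25 mm high, bystander; origin at the centre of its underside
- oil_jar: amber glass jar with a black cap, 60 mm diameter, 90 mm high, bystander; origin at the centre of its underside
Things that resemble listed ones, but are neither listed nor needed, are in the scene too. What is shaped like the spacer_top but orange, pink or purple is not meant.

How it is judged:
On the way, in this order (a step that is already met when the one before it is completed fails the run):
1. the top spacer lies flat on the tote's floor while the steel plate is still on the stack (x of spacer_top in the frame of tote between -0.1 and 0.1 m and y of spacer_top in the frame of tote between -0.07 and 0.07 m and z of spacer_top in the frame of tote below 0.02 m and (angle between spacer_top's own z axis and vertical below 0.15 rad or angle between spacer_top's own z axis and vertical above 2.99 rad) and distance of plate_top from where it was at the start of the episode below 0.03 m), for 0.2 s.
2. the steel plate lies flat on the bed between jaw and fence, centred across it, with the jaw not yet closed (x of plate_top in the frame of fence between -0.105 and -0.053 m and y of plate_top in the frame of fence between -0.008 and 0.008 m and z of plate_top in the frame of fence between -0.003 and 0.003 m and value of joint jaw below 0.057 m), for 0.2 s.
At the end, for the whole second after the job is handed in: Top spacer flat on the tote floor; plate flat on the bed (3 mm), centred across it within 8 mm, square within 0.05 rad, its end within 2.5 mm of the fence, jaw closed on it (joint above 0.0575); both at rest; lower two sheets within 15 mm of their start (x of spacer_top in the frame of tote between -0.1 and 0.1 m and y of spacer_top in the frame of tote between -0.07 and 0.07 m and z of spacer_top in the frame of tote below 0.02 m and (angle between spacer_top's own z axis and vertical below 0.15 rad or angle between spacer_top's own z axis and vertical above 2.99 rad) and x of plate_top in the frame of fence between -0.0575 and -0.053 m and y of plate_top in the frame of fence between -0.008 and 0.008 m and z of plate_top in the frame of fence between -0.003 and 0.003 m and angle between the x axis of plate_top and the x axis of fixture, either way round below 0.05 rad and value of joint jaw above 0.0575 m and linear speed of each of plate_top, spacer_top below 0.02 m/s and distance of each of plate_low, spacer_low from where it was at the start of the episode below 0.015 m); the robot touches nothing.
It fails at once if the lower spacer or lower plate is moved more than 15 mm (not (distance of each of plate_low, spacer_low from where it was at the start of the episode below 0.015 m)).
It fails at once if the steel plate is dropped on the fixture (moving faster than 0.6 m/s within 30 mm above the bed) (horizontal distance between plate_top and fixture below 0.13 m and height (world z) of plate_top below 0.056 m and linear speed of plate_top above 0.6 m/s).
It fails at once if the caliper, tape roll or oil jar is moved more than 30 mm (distance of any of caliper, tape_roll, oil_jar from where it was at the start of the episode above 0.03 m).
It also fails if it takes over 61 s, if anything falls off the work surface, if the arm or the gripper's body presses on something with over 40 N, if the wrist force passes 120 N, or if a joint passes its speed limit or range.

## Working session

There is one attempt and no reset: what is moved stays moved. The work goes in short steps, Python scripts to look and compute and a tool call to move; the robot and the scene stay as the last step left them, time stands still between calls to the robot, and variables do not carry over. Pictures are saved under pics/ and viewed, at most 10 in all, crops included, and the job is handed in when it is done.

Besides the shell and the picture viewer there is one more tool, called after "Request:" by a JSON object that holds its "name" and its "arguments". carry_out: Moves the arm, as the interface text tells. Its arguments: {"type":"object","properties":{"commands":{"type":"array","items":{"type":"array","items":{"type":"number"}}},"jaw":{"type":"number"}},"required":["commands"]}

```bash
mkdir -p pics
cat > h.py <<'E'
from bench import *
import numpy as np, cv2, pickle
from scipy.spatial.transform import Rotation as Ro
def grab(n):
    s=snapshot(n); pickle.dump(s,open(n+'.pkl','wb')); return s
def load(n): return pickle.load(open(n+'.pkl','rb'))
def ray(s,uv,z):
    K=np.array([[s['fx'],0,s['cx']],[0,s['fy'],s['cy']],[0,0,1]])
    p=cv2.undistortPoints(np.array(uv,float).reshape(-1,1,2),K,np.array(s['distortion'],float)).reshape(-1,2)
    d=np.c_[p,np.ones(len(p))]@s['R']; c=-s['R'].T@s['t']
    return c+d*((z-c[2])/d[:,2])[:,None]
def cloud(s):
    v,u=np.mgrid[:480,:640]; K=np.array([[s['fx'],0,s['cx']],[0,s['fy'],s['cy']],[0,0,1]])
    p=cv2.undistortPoints(np.c_[u.ravel(),v.ravel()].astype(float).reshape(-1,1,2),K,np.array(s['distortion'],float)).reshape(-1,2)
    P=np.c_[p,np.ones(len(p))]*s['range_z'].reshape(-1,1)
    return ((P-s['t'])@s['R']).reshape(480,640,3)
E
python3 - <<'E'
from h import *
for n in('scene','top'):
    s=grab(n); cv2.imwrite(f'pics/{n}0.png',s['img'][:,:,::-1]); print(n,-s['R'].T@s['t'],s['fx'])
print(get_obs())
E
```

```text
scene [1.36458649 0.09284764 0.73597605] 608.650752722455
top [0.46217362 0.00821356 1.13637563] 532.3034099975049
{'time': 0.1, 'joint_positions': array([-1.36413541e+00,  8.78562864e-02,  1.37211230e+00,  6.94433716e-06,
        1.68361200e+00, -1.03117450e-01]), 'qvel': array([-0.00032308, -0.0021338 , -0.00400264,  0.00123281,  0.00140235,
       -0.00139745]), 'joint_torque': array([ 2.11079350e-03, -3.41253018e+01, -3.03301120e+01,  7.19434186e-02,
        3.04389792e-02, -1.01359753e-04]), 'tool_pos': array([ 0.16755054, -0.52332628,  0.20443014]), 'ee_rot': array([-3.13961599e+00, -2.11492399e-04,  3.09778936e-01]), 'wrist_force': array([ 0.24842878, -0.19185177, -0.40941277]), 'wrist_torque': array([ 0.04507546,  0.00341395, -0.01427393]), 'finger_force': 0.0, 'width': 0.09440837582749045}
```

View pics/scene0.png

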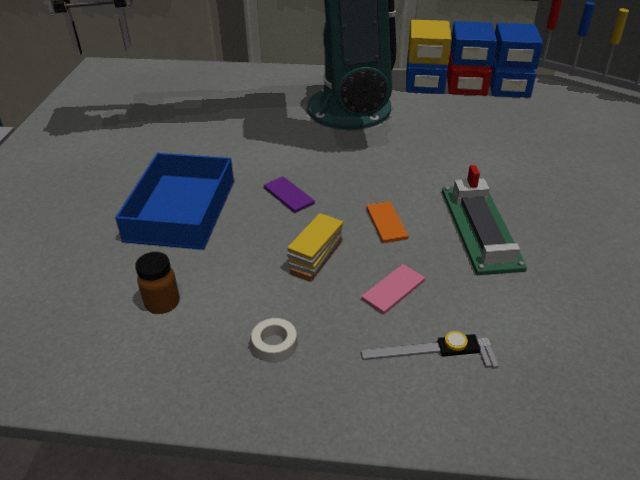

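View pics/top0.png

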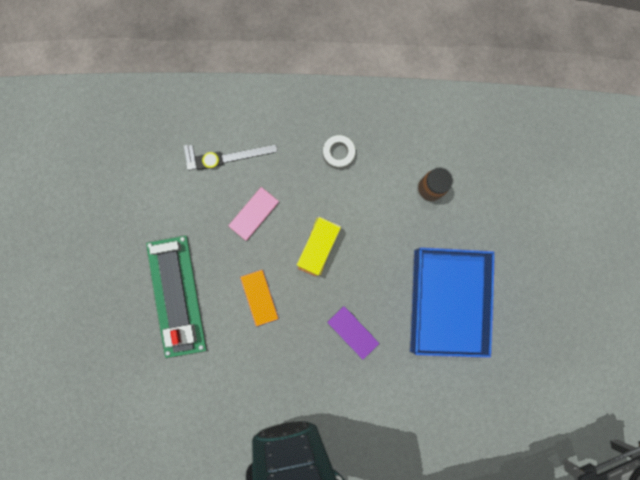

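The top view shows the yellow stack at (319,247), tote at (454,302) and fixture at (176,296) with its fence at (163,246) and red handle at (174,337). The scene view agrees with this, and the stack's other layers show beneath the yellow sheet at about (316,250).

Run:
```python
from h import *
T=load('top');S=load('scene')
def blob(s,lo,hi,roi,z,name):
    h=cv2.cvtColor(s['img'],cv2.COLOR_RGB2HSV); m=cv2.inRange(h,lo,hi); k=np.zeros_like(m); x0,y0,x1,y1=roi;k[y0:y1,x0:x1]=m[y0:y1,x0:x1]
    c=max(cv2.findContours(k,0,1)[0],key=cv2.contourArea)[:,0]
    w=ray(s,c,z)[:,:2]; r=cv2.minAreaRect((w*1000).astype(np.float32)); b=cv2.boxPoints(r)
    d=[b[1]-b[0],b[2]-b[1]]; e=max(d,key=np.linalg.norm)
    print(name,'ctr',np.round(r[0],1),'size',np.round(r[1],1),'longdir',np.round(np.degrees(np.arctan2(e[1],e[0]))%180,1)); return k
blob(T,(22,120,80),(35,255,255),(290,210,350,280),.055,'yellow T')
k=blob(S,(22,120,120),(35,255,255),(285,210,350,255),.055,'yellow S')
blob(T,(100,120,60),(125,255,255),(400,230,510,370),.06,'tote T')
blob(T,(40,80,30),(90,255,255),(140,220,215,370),.012,'green T')
blob(S,(40,80,30),(90,255,255),(430,170,530,280),.012,'green S')
blob(T,(0,150,80),(8,255,255),(150,320,200,355),.082,'red T')
C=cloud(T)
for n,(u,v) in dict(stack=(319,247),totefloor=(454,302),bed=(174,285),fence=(163,247),red=(175,337),table=(300,400),rim=(418,300)).items():
    print(n,np.round(np.median(C[v-1:v+2,u-1:u+2].reshape(-1,3),0),4))
# bed (dark) in top
h=cv2.cvtColor(T['img'],cv2.COLOR_RGB2HSV)
print(h[285,150:200:3].tolist())
def dl(s,f,x0,y0,x1,y1): return cv2.resize(s['img'][y0:y1,x0:x1,::-1],None,fx=f,fy=f,interpolation=cv2.INTER_CUBIC)
a=dl(T,4.5,140,225,215,365)[:600]; b=dl(T,6,285,205,355,290)[:600]; 
H=600;b=cv2.copyMakeBorder(b,0,max(0,H-b.shape[0]),0,0,0);a=cv2.copyMakeBorder(a,0,max(0,H-a.shape[0]),0,0,0)
cv2.imwrite('pics/c1.png',np.hstack([a[:H],b[:H]])); print(np.hstack([a[:H],b[:H]]).shape)
```

```text
yellow T ctr [556.8 -16.9] size [ 52.4 111.3] longdir 157.3
yellow S ctr [558.8 -14.6] size [ 50.2 109.8] longdir 156.3
tote T ctr [ 447.  -295.5] size [168.9 218.6] longdir 178.2
green T ctr [447.4 280.9] size [247.6  88.7] longdir 11.2
green S ctr [453.7 283.8] size [256.8  90.7] longdir 12.6
red T ctr [368.1 264.1] size [25.9 13.8] longdir 13.2
stack [ 0.5551 -0.0186  0.0518]
totefloor [ 0.4467 -0.3127  0.0034]
bed [0.4705 0.2825 0.0261]
fence [0.5482 0.3046 0.0443]
red [0.3671 0.2634 0.0815]
table [ 2.336e-01  1.360e-02 -2.000e-04]
rim [ 0.4506 -0.222   0.0597]
[[64, 12, 147], [73, 100, 146], [73, 127, 148], [74, 132, 145], [76, 59, 121], [103, 21, 111], [101, 19, 108], [109, 18, 114], [101, 19, 110], [103, 20, 114], [99, 23, 110], [71, 88, 84], [74, 127, 149], [73, 124, 150], [73, 121, 150], [74, 63, 89], [69, 13, 141]]
(600, 758, 3)
```

View pics/c1.png

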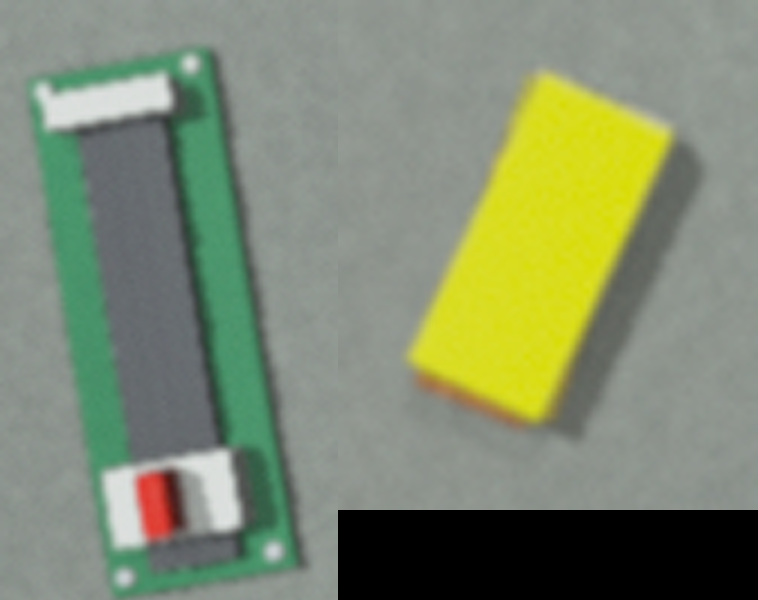

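The crop shows the fixture turned about 12°, with the bed clear between fence and jaw, and the stack tidy with the top sheet slightly turned. Next I'll refine the fixture axis and work out the first move.

```bash
cat >> h.py <<'E'
def goal(x,y,z,yaw):
    o=get_obs(); R=Ro.from_euler('xyz',o['ee_rot']); G=Ro.from_euler('xyz',[np.pi,0,yaw])
    print('from',np.round(o['tool_pos'],4),np.round(o['ee_rot'],3),'F',np.round(o['wrist_force'],1),'t',o['time'])
    print('shift',np.round(R.inv().apply(np.array([x,y,z])-o['tool_pos']),4),'turn',np.round((R.inv()*G).as_rotvec(),3))
E
python3 - <<'E'
from h import *
T=load('top')
h=cv2.cvtColor(T['img'],cv2.COLOR_RGB2HSV).astype(int)
g=(h[...,1]>75)&(h[...,0]>60)&(h[...,0]<90)
L=[];R=[];OL=[];OR=[]
for v in range(258,320,2):
    r=np.where(g[v,140:215])[0]+140
    OL.append((r[0]-.5,v));OR.append((r[-1]+.5,v))
    d=np.where(np.diff(r)>8)[0]
    if len(d): L.append((r[d[0]]+.5,v)); R.append((r[d[0]+1]-.5,v))
def line(p,z):
    w=ray(T,p,z)[:,:2]; vx,vy,x,y=cv2.fitLine(w.astype(np.float32),cv2.DIST_HUBER,0,1e-4,1e-4).ravel()
    s=np.sign(vx); return np.array([x,y]),np.degrees(np.arctan2(s*vy,s*vx))
for n,p,z in(('bedL',L,.026),('bedR',R,.026),('outL',OL,.012),('outR',OR,.012)):
    c,a=line(p,z); yy=c[1]+(0.45-c[0])*np.tan(np.radians(a)); print(n,round(a,2),'y at x=.45',round(yy,4))
# fence white top & jaw white top
for n,roi,z in(('fence',(145,235,190,262),.044),('jaw',(155,318,205,352),.046)):
    m=((h[...,1]<40)&(h[...,2]>175)).astype(np.uint8); k=np.zeros_like(m);x0,y0,x1,y1=roi;k[y0:y1,x0:x1]=m[y0:y1,x0:x1]
    c=max(cv2.findContours(k,0,1)[0],key=cv2.contourArea)[:,0]; r=cv2.minAreaRect((ray(T,c,z)[:,:2]*1000).astype(np.float32)); print(n,r)
goal(.557,-.016,.15,-.40)
E
```

```text
bedL 11.9 y at x=.45 0.3048
bedR 11.62 y at x=.45 0.2601
outL 11.58 y at x=.45 0.3286
outR 11.75 y at x=.45 0.2371
fence ((548.139892578125, 305.5773620605469), (19.38890266418457, 61.29315948486328), 7.559304237365723)
jaw ((374.6834411621094, 245.96426391601562), (39.717533111572266, 21.98564910888672), 34.93862533569336)
from [ 0.1676 -0.5233  0.2044] [-3.14 -0.    0.31] F [ 0.2 -0.2 -0.4] t 0.1
shift [ 0.5256 -0.3643  0.0553] turn [-0.002  0.     0.71 ]
```

Request:
{"name": "carry_out", "arguments": {"commands": [[0.04,-0.028,0,0,0,0.14],[0.08,-0.056,0,0,0,0.28],[0.12,-0.084,0,0,0,0.42],[0.16,-0.112,0,0,0,0.56],[0.2,-0.14,0,0,0,0.71]], "jaw": 1}}

```text
time: 0.6
tool_pos: [0.3105, -0.3356, 0.205]
ee_rot: [-3.141, 0.0, -0.374]
wrist_force: [0.6, -0.1, 0.0]
width: 0.094
finger_force: 0.0
```

```bash
python3 -c "
from h import *
goal(.557,-.016,.15,-.40)"
```

```text
from [ 0.3105 -0.3356  0.205 ] [-3.141  0.    -0.374] F [ 0.6 -0.1  0. ] t 0.6
shift [ 0.1128 -0.3876  0.0552] turn [-0.     0.     0.026]
```

Request:
{"name": "carry_out", "arguments": {"commands": [[0.012,-0.046,0.0,0,0,0],[0.024,-0.092,0.0,0,0,0],[0.036,-0.138,0.0,0,0,0],[0.048,-0.184,0.01,0,0,0],[0.06,-0.23,0.02,0,0,0]]}}

```text
time: 1.1
tool_pos: [0.4494, -0.1428, 0.1853]
ee_rot: [3.141, -0.001, -0.368]
wrist_force: [1.2, -0.2, -0.5]
width: 0.0937
finger_force: 0.0
```

Request:
{"name": "carry_out", "arguments": {"commands": [[0.012,-0.046,0.01,0,0,0],[0.024,-0.092,0.02,0,0,0],[0.036,-0.138,0.035,0,0,0],[0.04,-0.153,0.045,0,0,0],[0.04,-0.153,0.045,0,0,0]]}}

```text
time: 1.6
tool_pos: [0.54, -0.0146, 0.1377]
ee_rot: [3.14, 0.005, -0.365]
wrist_force: [-0.6, 0.2, 0.5]
width: 0.0937
finger_force: 0.0
```

```bash
python3 -c "
from h import *
goal(.557,-.016,.048,-.40)
s=grab('scene'); cv2.imwrite('pics/s1.png',cv2.resize(s['img'][120:320,220:440,::-1],None,fx=3,fy=3))"
```

```text
from [ 0.54   -0.0146  0.1377] [ 3.14   0.005 -0.365] F [-0.6  0.2  0.5] t 1.6
shift [ 0.0168 -0.0049  0.0896] turn [0.002 0.005 0.035]
```

View pics/s1.png

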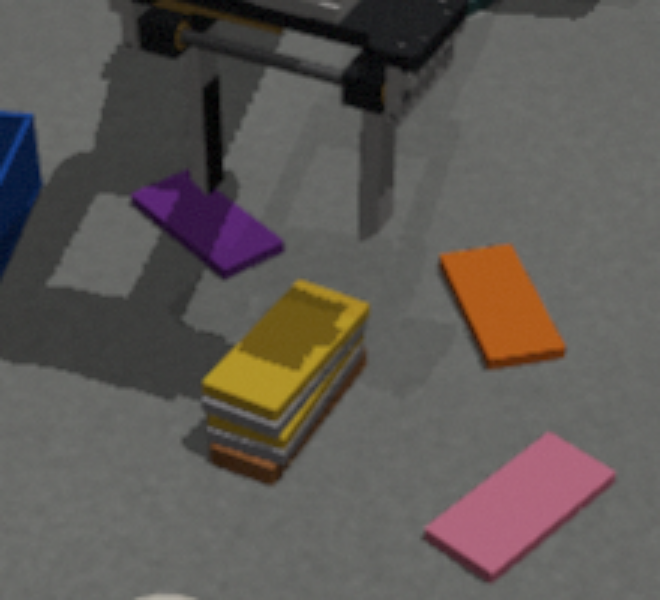

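The gripper stands open and aligned above the stack (about 290,340 in the crop), with pads reaching the fingertips. Descending.

Request:
{"name": "carry_out", "arguments": {"commands": [[0.0168,-0.0049,0.025,0,0,0.035],[0.0168,-0.0049,0.05,0,0,0.035],[0.0168,-0.0049,0.07,0,0,0.035],[0.0168,-0.0049,0.08,0,0,0.035],[0.0168,-0.0049,0.08,0,0,0.035]]}}

```text
time: 2.15
tool_pos: [0.557, -0.0192, 0.0596]
ee_rot: [3.14, 0.002, -0.405]
wrist_force: [0.3, -0.3, -0.7]
width: 0.0942
finger_force: 0.0
```

```bash
python3 -c "
from h import *
goal(.557,-.016,.048,-.40)"
```

```text
from [ 0.557  -0.0192  0.0596] [ 3.14e+00  2.00e-03 -4.05e-01] F [ 0.3 -0.3 -0.7] t 2.15
shift [-0.0012 -0.003   0.0116] turn [ 0.001  0.002 -0.005]
```

Request:
{"name": "carry_out", "arguments": {"commands": [[0,-0.003,0.006,0,0,0],[0,-0.003,0.011,0,0,0],[0,-0.003,0.011,0,0,0],[0,-0.003,0.011,0,0,0],[0,-0.003,0.011,0,0,0]]}}

```text
time: 2.65
tool_pos: [0.5599, -0.0149, 0.05]
ee_rot: [-3.141, -0.001, -0.403]
wrist_force: [-0.1, -0.2, -0.0]
width: 0.0937
finger_force: 0.0
```

Request:
{"name": "carry_out", "arguments": {"commands": [[0,0,0,0,0,0],[0,0,0,0,0,0],[0,0,0,0,0,0],[0,0,0,0,0,0],[0,0,0,0,0,0]], "jaw": 0.3}}

```text
time: 3.15
tool_pos: [0.5596, -0.015, 0.0495]
ee_rot: [3.141, -0.0, -0.403]
wrist_force: [0.0, 0.1, -0.0]
width: 0.0572
finger_force: 0.0
```

```bash
python3 -c "
from h import *
goal(.557,-.016,.048,-.40); print(get_obs()['width'])
s=grab('scene'); cv2.imwrite('pics/s2.png',cv2.resize(s['img'][160:290,250:390,::-1],None,fx=4.5,fy=4.5))"
```

```text
from [ 0.5596 -0.015   0.0495] [ 3.141 -0.    -0.403] F [ 0.   0.1 -0. ] t 3.15
shift [-0.0019  0.002   0.0015] turn [ 0.    -0.    -0.003]
0.05721142669838039
```

View pics/s2.png

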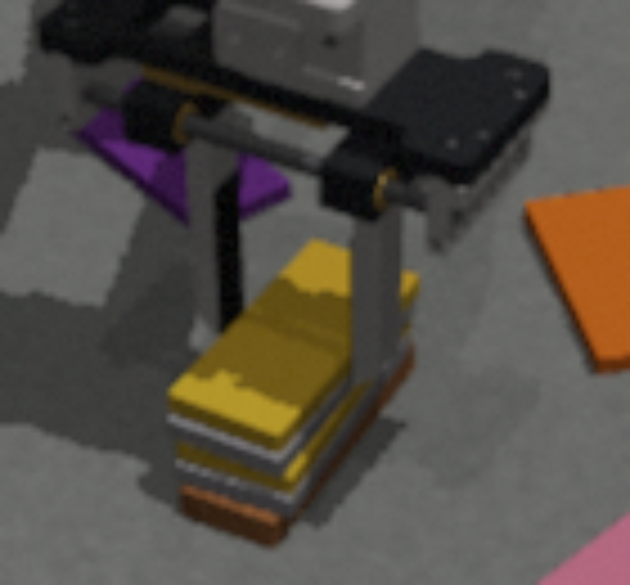

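The fingers straddle the top sheet just clear of it, with tips at about (375,385) and (215,345) and none of the lower layers obstructed. Lowering 1.5 mm and gripping.

Request:
{"name": "carry_out", "arguments": {"commands": [[0,0,0.0015,0,0,0],[0,0,0.0015,0,0,0],[0,0,0.0015,0,0,0],[0,0,0.0015,0,0,0],[0,0,0.0015,0,0,0]]}}

```text
time: 3.7
tool_pos: [0.5597, -0.0151, 0.0491]
ee_rot: [3.141, -0.001, -0.403]
wrist_force: [-1.7, 0.5, 5.7]
width: 0.0496
finger_force: 30.0
```

Request:
{"name": "carry_out", "arguments": {"commands": [[0,0,0,0,0,0],[0,0,0,0,0,0],[0,0,0,0,0,0],[0,0,0,0,0,0],[0,0,0,0,0,0]], "jaw": 0}}

```text
time: 4.2
tool_pos: [0.5597, -0.0151, 0.0491]
ee_rot: [3.141, -0.001, -0.403]
wrist_force: [-1.8, -0.1, 5.6]
width: 0.0492
finger_force: 30.0
```

Request:
{"name": "carry_out", "arguments": {"commands": [[0,0,-0.002,0,0,0],[0,0,-0.005,0,0,0],[0,0,-0.01,0,0,0],[0,0,-0.02,0,0,0],[0,0,-0.03,0,0,0]]}}

```text
time: 4.7
tool_pos: [0.5596, -0.0149, 0.0787]
ee_rot: [3.142, 0.0, -0.403]
wrist_force: [-0.2, -0.3, -0.8]
width: 0.0494
finger_force: 30.0
```

```bash
python3 -c "
from h import *
goal(.447,-.297,.16,-.03); print(get_obs()['width'])
s=grab('scene'); cv2.imwrite('pics/s3.png',cv2.resize(s['img'][160:290,250:390,::-1],None,fx=4,fy=4))"
```

```text
from [ 0.5596 -0.0149  0.0787] [ 3.142  0.    -0.403] F [-0.2 -0.3 -0.8] t 4.7
shift [ 0.0071  0.3036 -0.0813] turn [ 0.     0.    -0.373]
0.04944283552480697
```

View pics/s3.png

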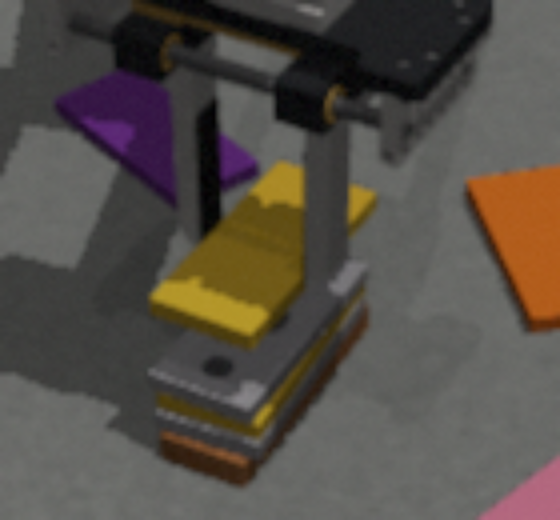

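The spacer alone is lifted, and the steel plate with dark holes stays on the stack at (230,360). Carrying it to the tote.

Request:
{"name": "carry_out", "arguments": {"commands": [[0,0.01,-0.04,0,0,0],[0,0.05,-0.07,0,0,0],[0,0.095,-0.08,0,0,-0.1],[0,0.14,-0.08,0,0,-0.2],[0,0.18,-0.08,0,0,-0.28]]}}

```text
time: 5.25
tool_pos: [0.4887, -0.1824, 0.1598]
ee_rot: [3.14, -0.003, -0.12]
wrist_force: [0.4, 0.3, -0.6]
width: 0.0496
finger_force: 30.0
```

```bash
python3 -c "
from h import *
goal(.447,-.297,.16,-.03); print(get_obs()['width'])"
```

```text
from [ 0.4887 -0.1824  0.1598] [ 3.14e+00 -3.00e-03 -1.20e-01] F [ 0.4  0.3 -0.6] t 5.25
shift [-2.770e-02  1.187e-01 -1.000e-04] turn [ 0.002 -0.003 -0.09 ]
0.049625148933412196
```

Request:
{"name": "carry_out", "arguments": {"commands": [[-0.008,0.038,0,0,0,-0.03],[-0.018,0.078,0,0,0,-0.06],[-0.027,0.112,0,0,0,-0.09],[-0.027,0.112,0.02,0,0,-0.09],[-0.027,0.112,0.06,0,0,-0.09]]}}

```text
time: 5.75
tool_pos: [0.4505, -0.2919, 0.1021]
ee_rot: [3.135, -0.009, -0.036]
wrist_force: [1.4, -0.4, -0.4]
width: 0.0498
finger_force: 30.0
```

Request:
{"name": "carry_out", "arguments": {"commands": [[0,0,0.03,0,0,0],[0,0,0.055,0,0,0],[0,0,0.072,0,0,0],[0,0,0.08,0,0,0],[0,0,0.08,0,0,0]]}}

```text
time: 6.25
tool_pos: [0.4479, -0.288, 0.0173]
ee_rot: [-3.141, 0.001, -0.033]
wrist_force: [-0.0, 0.4, -0.8]
width: 0.0497
finger_force: 30.0
```

```bash
python3 -c "
from h import *
goal(.447,-.297,.010,-.03); print(get_obs()['width'])"
```

```text
from [ 0.4479 -0.288   0.0173] [-3.141e+00  1.000e-03 -3.300e-02] F [-0.   0.4 -0.8] t 6.25
shift [-0.0006  0.009   0.0072] turn [-0.001  0.001 -0.003]
0.049742234012438186
```

Request:
{"name": "carry_out", "arguments": {"commands": [[0,0,0.003,0,0,0],[0,0,0.006,0,0,0],[0,0,0.008,0,0,0],[0,0,0.008,0,0,0],[0,0,0.008,0,0,0]]}}

```text
time: 6.75
tool_pos: [0.4485, -0.2885, 0.0103]
ee_rot: [3.141, -0.0, -0.033]
wrist_force: [-1.0, -0.2, -0.8]
width: 0.0492
finger_force: 30.0
```

Request:
{"name": "carry_out", "arguments": {"commands": [[0,0,0.001,0,0,0],[0,0,0.002,0,0,0],[0,0,0.003,0,0,0],[0,0,0.003,0,0,0],[0,0,0.003,0,0,0]]}}

```text
time: 7.25
tool_pos: [0.4487, -0.2885, 0.0091]
ee_rot: [3.141, -0.001, -0.033]
wrist_force: [-2.2, 2.7, 8.9]
width: 0.0492
finger_force: 30.0
```

Request:
{"name": "carry_out", "arguments": {"commands": [[0,0,0,0,0,0],[0,0,0,0,0,0],[0,0,0,0,0,0],[0,0,0,0,0,0],[0,0,0,0,0,0]], "jaw": 0.7}}

```text
time: 7.75
tool_pos: [0.4482, -0.2883, 0.0067]
ee_rot: [-3.141, 0.0, -0.033]
wrist_force: [-0.5, 0.4, -0.9]
width: 0.0657
finger_force: 0.0
```

Request:
{"name": "carry_out", "arguments": {"commands": [[0,0,-0.03,0,0,0],[0,0,-0.07,0,0,0],[0,0,-0.115,0,0,0],[0,0,-0.15,0,0,0],[0,-0.03,-0.15,0,0,0.05]]}}

```text
time: 8.25
tool_pos: [0.4522, -0.2625, 0.1637]
ee_rot: [3.134, -0.011, -0.088]
wrist_force: [0.7, -0.0, -0.2]
width: 0.0661
finger_force: 0.0
```

Run:
```python
from h import *
goal(.557,-.016,.15,-.40)
T=grab('top');S=grab('scene');C=cloud(T)
h=cv2.cvtColor(T['img'],cv2.COLOR_RGB2HSV); m=cv2.inRange(h,(20,100,50),(37,255,255))
for c in cv2.findContours(m,0,1)[0]:
    if cv2.contourArea(c)>60:
        p=c[:,0]; k=np.zeros_like(m); cv2.drawContours(k,[c],-1,1,-1); print(p.mean(0),cv2.contourArea(c),np.median(C[k>0],0), cv2.minAreaRect((ray(T,p,.015)[:,:2]*1000).astype(np.float32)))
cv2.imwrite('pics/s4.png',np.hstack([cv2.resize(S['img'][180:290,250:380,::-1],None,fx=3,fy=3),cv2.resize(T['img'][200:310,270:400,::-1],None,fx=3,fy=3)]))
```

```text
from [ 0.4522 -0.2625  0.1637] [ 3.134 -0.011 -0.088] F [ 0.7 -0.  -0.2] t 8.25
shift [ 0.0826 -0.2549  0.0126] turn [ 0.006 -0.012  0.312]
[442.4 322.2] 124.0 [ 0.4039507  -0.28163569  0.01519375] ((402.63787841796875, -286.7896728515625), (20.292940139770508, 45.29408645629883), 7.431182861328125)
[258.64615385 297.51538462] 973.0 [0.44970955 0.10544189 0.00961592] ((449.27911376953125, 104.81741333007812), (103.50344848632812, 45.1455078125), 19.752281188964844)
[209.89361702 159.78723404] 198.5 [0.74101361 0.21881635 0.01768875] ((742.3555908203125, 219.82669067382812), (33.57196807861328, 34.87981033325195), 2.730231285095215)
```

View pics/s4.png

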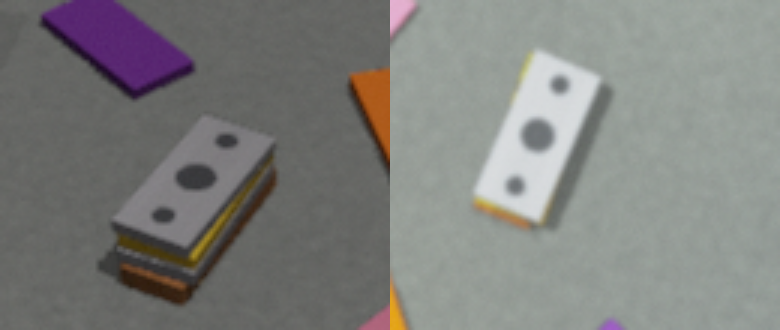

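The spacer's visible part is at z = 0.015, so it is flat on the tote floor. The plate now tops the stack at about (537,135) in the right crop. Measuring its pose.

Run:
```python
from h import *
T=load('top');S=load('scene')
for s,(x0,y0,x1,y1),thr in((T,(290,205,350,285),175),(S,(280,210,350,270),None)):
    g=cv2.cvtColor(s['img'],cv2.COLOR_RGB2HSV); 
    if thr is None:
        C=cloud(s); m=((C[...,2]>.0415)).astype(np.uint8)
    else: m=((g[...,1]<30)&(g[...,2]>thr)).astype(np.uint8)
    k=np.zeros_like(m);k[y0:y1,x0:x1]=m[y0:y1,x0:x1]
    c=max(cv2.findContours(k,0,1)[0],key=cv2.contourArea)[:,0]
    print(cv2.minAreaRect((ray(s,c,.045)[:,:2]*1000).astype(np.float32)))
```

```text
((561.1328125, -17.96044158935547), (49.83424377441406, 109.94447326660156), 67.64498138427734)
((564.4232177734375, -15.812538146972656), (51.60588073730469, 110.73358154296875), 67.84932708740234)
```

Request:
{"name": "carry_out", "arguments": {"commands": [[0.014,-0.044,0,0,0,0.06],[0.028,-0.088,0,0,0,0.12],[0.042,-0.132,0,0,0,0.18],[0.056,-0.176,0,0,0,0.25],[0.07,-0.22,0,0,0,0.31]], "jaw": 0.85}}

```text
time: 8.85
tool_pos: [0.5375, -0.0438, 0.1558]
ee_rot: [3.141, 0.001, -0.396]
wrist_force: [0.5, -1.1, -1.5]
width: 0.0801
finger_force: 0.0
```

```bash
python3 -c "
from h import *
goal(.562,-.017,.05,-.39)"
```

```text
from [ 0.5375 -0.0438  0.1558] [ 3.141e+00  1.000e-03 -3.960e-01] F [ 0.5 -1.1 -1.5] t 8.85
shift [ 0.0124 -0.0343  0.1057] turn [ 0.001  0.001 -0.006]
```

Request:
{"name": "carry_out", "arguments": {"commands": [[0.012,-0.032,0.01,0,0,0],[0.012,-0.032,0.04,0,0,0],[0.012,-0.032,0.075,0,0,0],[0.012,-0.032,0.102,0,0,0],[0.012,-0.032,0.102,0,0,0]]}}

```text
time: 9.35
tool_pos: [0.5564, -0.0198, 0.0487]
ee_rot: [3.138, 0.012, -0.392]
wrist_force: [0.5, -0.5, -1.1]
width: 0.0799
finger_force: 0.0
```

Request:
{"name": "carry_out", "arguments": {"commands": [[0,0,0,0,0,0],[0,0,0,0,0,0],[0,0,0,0,0,0],[0,0,0,0,0,0],[0,0,0,0,0,0]]}}

```text
time: 9.85
tool_pos: [0.5614, -0.0202, 0.0561]
ee_rot: [-3.141, -0.002, -0.393]
wrist_force: [0.8, -0.4, -0.1]
width: 0.0799
finger_force: 0.0
```

```bash
python3 -c "
from h import *
goal(.562,-.017,.039,-.39)"
```

```text
from [ 0.5614 -0.0202  0.0561] [-3.141e+00 -2.000e-03 -3.930e-01] F [ 0.8 -0.4 -0.1] t 9.85
shift [-0.0007 -0.0031  0.0171] turn [-0.    -0.002 -0.003]
```

Request:
{"name": "carry_out", "arguments": {"commands": [[0,-0.003,0.005,0,0,0],[0,-0.003,0.01,0,0,0],[0,-0.003,0.014,0,0,0],[0,-0.003,0.017,0,0,0],[0,-0.003,0.017,0,0,0]]}}

```text
time: 10.35
tool_pos: [0.5613, -0.0172, 0.037]
ee_rot: [3.141, 0.002, -0.393]
wrist_force: [0.3, -0.0, 0.3]
width: 0.0796
finger_force: 0.0
```

Request:
{"name": "carry_out", "arguments": {"commands": [[0,0,0,0,0,0],[0,0,0,0,0,0],[0,0,0,0,0,0],[0,0,0,0,0,0],[0,0,0,0,0,0]], "jaw": 0.58}}

```text
time: 10.85
tool_pos: [0.562, -0.0173, 0.0381]
ee_rot: [3.142, -0.0, -0.393]
wrist_force: [0.2, 0.0, 0.2]
width: 0.0547
finger_force: 0.0
```

```bash
python3 -c "
from h import *
goal(.562,-.017,.039,-.39)"
```

```text
from [ 0.562  -0.0173  0.0381] [ 3.142 -0.    -0.393] F [0.2 0.  0.2] t 10.85
shift [-0.0001 -0.0002 -0.0009] turn [ 0.    -0.    -0.003]
```

Request:
{"name": "carry_out", "arguments": {"commands": [[0,0,-0.001,0,0,0],[0,0,-0.001,0,0,0],[0,0,-0.001,0,0,0],[0,0,-0.001,0,0,0],[0,0,-0.001,0,0,0]], "jaw": 0}}

```text
time: 11.35
tool_pos: [0.5618, -0.0172, 0.0389]
ee_rot: [3.141, 0.0, -0.393]
wrist_force: [-0.1, 0.6, -0.4]
width: 0.0495
finger_force: 30.0
```

Request:
{"name": "carry_out", "arguments": {"commands": [[0,0,0,0,0,0],[0,0,-0.002,0,0,0],[0,0,-0.005,0,0,0],[0,0,-0.012,0,0,0],[0,0,-0.02,0,0,0]]}}

```text
time: 11.85
tool_pos: [0.5616, -0.0172, 0.0592]
ee_rot: [3.141, 0.001, -0.393]
wrist_force: [0.4, -0.3, -3.1]
width: 0.0496
finger_force: 30.0
```

Run:
```python
from h import *
# fixture frame estimate: yaw .204, axis y=.2826 at x=.45; fence face
f=np.array([.5403,.3020]); e=np.array([np.cos(.204),np.sin(.204)])
p=f-.070*e; print('place',p)
goal(p[0],p[1],.13,.204)
S=grab('scene'); cv2.imwrite('pics/s5.png',cv2.resize(S['img'][160:290,250:390,::-1],None,fx=4,fy=4))
```

```text
place [0.47175152 0.28781884]
from [ 0.5616 -0.0172  0.0592] [ 3.141e+00  1.000e-03 -3.930e-01] F [ 0.4 -0.3 -3.1] t 11.85
shift [-0.2    -0.2473 -0.0708] turn [ 0.     0.001 -0.597]
```

View pics/s5.png

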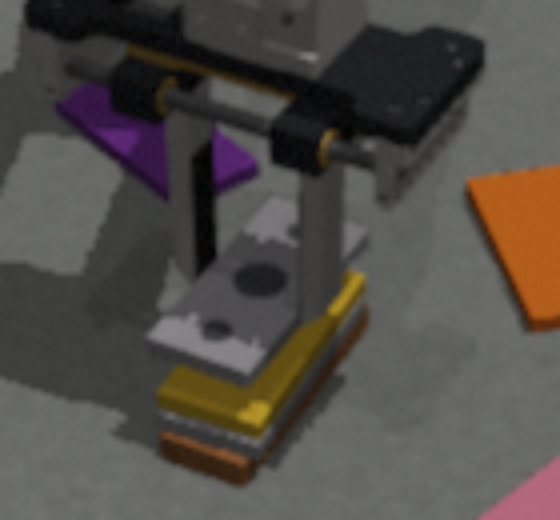

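The steel plate alone is lifted, at (260,285), and the lower spacer stays in place. Carrying it to the fixture.

Request:
{"name": "carry_out", "arguments": {"commands": [[0,0,-0.04,0,0,0],[-0.01,-0.012,-0.07,0,0,-0.06],[-0.035,-0.043,-0.08,0,0,-0.16],[-0.063,-0.077,-0.08,0,0,-0.26],[-0.091,-0.112,-0.08,0,0,-0.36]]}}

```text
time: 12.4
tool_pos: [0.521, 0.1222, 0.1406]
ee_rot: [-3.141, -0.003, -0.031]
wrist_force: [-0.2, 0.5, -3.6]
width: 0.0491
finger_force: 30.0
```

Request:
{"name": "carry_out", "arguments": {"commands": [[0,0,0,0,0,-0.06],[0,0,0,0,0,-0.12],[0,0,0,0,0,-0.18],[0,0,0,0,0,-0.237],[0,0,0,0,0,-0.237]]}}

```text
time: 12.9
tool_pos: [0.5209, 0.1212, 0.1395]
ee_rot: [3.141, -0.001, 0.204]
wrist_force: [0.7, 0.1, -3.3]
width: 0.0494
finger_force: 30.0
```

```bash
python3 -c "
from h import *
goal(.472,.288,.12,.204)"
```

```text
from [0.5209 0.1212 0.1395] [ 3.141e+00 -1.000e-03  2.040e-01] F [ 0.7  0.1 -3.3] t 12.9
shift [-0.0142 -0.1732  0.0195] turn [ 0.    -0.001 -0.   ]
```

Request:
{"name": "carry_out", "arguments": {"commands": [[-0.003,-0.035,0,0,0,0],[-0.006,-0.07,0,0,0,0],[-0.009,-0.105,0,0,0,0],[-0.012,-0.14,0.01,0,0,0],[-0.014,-0.173,0.02,0,0,0]]}}

```text
time: 13.4
tool_pos: [0.472, 0.2892, 0.1197]
ee_rot: [-3.141, -0.002, 0.202]
wrist_force: [1.5, 0.4, -4.2]
width: 0.0495
finger_force: 30.0
```

Request:
{"name": "carry_out", "arguments": {"commands": [[0,0,0.01,0,0,0],[0,0,0.02,0,0,0],[0,0,0.03,0,0,0],[0,0,0.04,0,0,0],[0,0,0.04,0,0,0]]}}

```text
time: 13.9
tool_pos: [0.4712, 0.2861, 0.0768]
ee_rot: [3.14, 0.004, 0.202]
wrist_force: [-0.8, -0.6, -3.5]
width: 0.0497
finger_force: 30.0
```

Run:
```python
from h import *
goal(.472,.288,.045,.204)
S=grab('scene');T=grab('top'); cv2.imwrite('pics/s6.png',np.hstack([cv2.resize(S['img'][150:290,400:540,::-1],None,fx=2.8,fy=2.8),cv2.resize(T['img'][225:365,120:260,::-1],None,fx=2.8,fy=2.8)]))
```

```text
from [0.4712 0.2861 0.0768] [3.14  0.004 0.202] F [-0.8 -0.6 -3.5] t 13.9
shift [ 0.0013 -0.0017  0.0317] turn [ 0.001  0.004 -0.002]
```

View pics/s6.png

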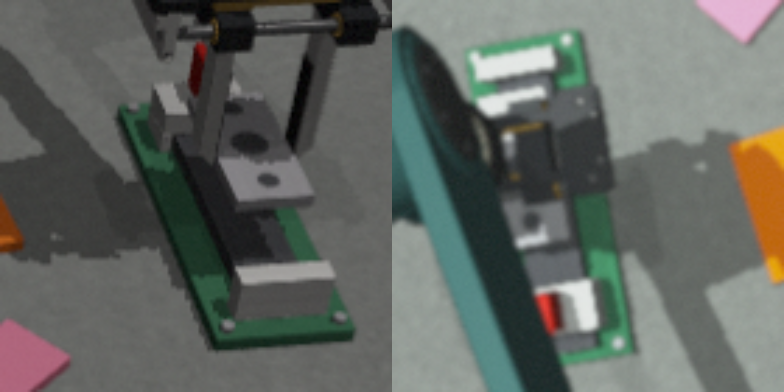

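The plate hangs square over the bed between fence and jaw, with its near end at about (270,190) in the left crop. Lowering gently.

Request:
{"name": "carry_out", "arguments": {"commands": [[0.001,-0.001,0.012,0,0,0],[0.001,-0.001,0.023,0,0,0],[0.001,-0.001,0.033,0,0,0],[0.001,-0.001,0.041,0,0,0],[0.001,-0.001,0.041,0,0,0]]}}

```text
time: 14.5
tool_pos: [0.4714, 0.2882, 0.0357]
ee_rot: [3.14, 0.004, 0.204]
wrist_force: [0.6, -0.1, -3.8]
width: 0.0494
finger_force: 30.0
```

Request:
{"name": "carry_out", "arguments": {"commands": [[0,0,0.001,0,0,0],[0,0,0.002,0,0,0],[0,0,0.002,0,0,0],[0,0,0.002,0,0,0],[0,0,0.002,0,0,0]]}}

```text
time: 15.0
tool_pos: [0.4731, 0.289, 0.0363]
ee_rot: [-3.142, -0.001, 0.204]
wrist_force: [-0.2, 0.0, -3.8]
width: 0.0497
finger_force: 30.0
```

Run:
```python
from h import *
goal(.472,.288,.030,.204)
S=grab('scene')
h=cv2.cvtColor(S['img'],cv2.COLOR_RGB2HSV); C=cloud(S)
cv2.imwrite('pics/s7.png',cv2.resize(S['img'][170:280,430:540,::-1],None,fx=5,fy=5))
```

```text
from [0.4731 0.289  0.0363] [-3.142e+00 -1.000e-03  2.040e-01] F [-0.2  0.  -3.8] t 15.0
shift [-0.0012  0.0007  0.0063] turn [-0.    -0.001 -0.   ]
```

View pics/s7.png

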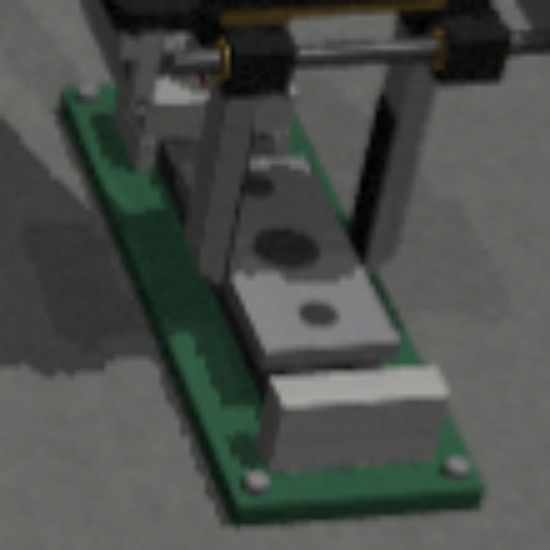

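The plate hangs just above the bed with a small gap to the fence, but looks shifted a few mm to image left of the fence middle. Measuring that in one plane.

Run:
```python
from h import *
S=load('scene')
cv=lambda p:[(x/5+430-.4,y/5+170-.4) for x,y in p]
e=np.array([np.cos(.204),np.sin(.204)]);n=np.array([-e[1],e[0]]); f=np.array([.5403,.302])
def pr(nm,p,z):
    w=ray(S,cv(p),z)[:,:2]; print(nm,np.round(np.c_[(w-f)@e,(w-f)@n]*1000,1).tolist())
# plate top z ~ .036-.004+.010=.042 ; fence top .044
pr('plate end L,R top; mid left edge',[(264,358),(399,344),(232,280),(357,270)],.042)
pr('fence top back L,R, front L,R',[(273,375),(437,366),(281,407),(450,395)],.044)
T=load('top')  # not current pose; top fence corners from crop1 (4.5x, offset 140,225)
w=ray(T,[(x/4.5+140-.4,y/4.5+225-.4) for x,y in[(48,130),(173,108),(40,97),(168,73)]],.044)[:,:2]
print('T fence backL,R,frontL,R',np.round(np.c_[(w-f)@e,(w-f)@n]*1000,1).tolist())
```

```text
plate end L,R top; mid left edge [[-11.3, -24.3], [-13.7, 25.2], [-54.5, -23.2], [-55.4, 23.5]]
fence top back L,R, front L,R [[0.1, -24.8], [1.3, 33.4], [16.7, -27.0], [16.6, 32.8]]
T fence backL,R,frontL,R [[-0.2, 29.7], [-0.6, -29.7], [15.6, 31.1], [15.7, -30.0]]
```

Request:
{"name": "carry_out", "arguments": {"commands": [[0,-0.001,0.001,0,0,0],[0,-0.002,0.0025,0,0,0],[0,-0.002,0.004,0,0,0],[0,-0.002,0.005,0,0,0],[0,-0.002,0.005,0,0,0]]}}

```text
time: 15.55
tool_pos: [0.4722, 0.2907, 0.0306]
ee_rot: [3.141, 0.001, 0.204]
wrist_force: [-0.3, -0.1, -3.8]
width: 0.0496
finger_force: 30.0
```

Request:
{"name": "carry_out", "arguments": {"commands": [[0,0,0.0005,0,0,0],[0,0,0.001,0,0,0],[0,0,0.0015,0,0,0],[0,0,0.0015,0,0,0],[0,0,0.0015,0,0,0]]}}

```text
time: 16.05
tool_pos: [0.4725, 0.2908, 0.0299]
ee_rot: [3.141, -0.0, 0.204]
wrist_force: [-1.4, 0.3, -0.9]
width: 0.0494
finger_force: 30.0
```

Contact: the force eased from −3.8 to −0.9 N, at the expected height. Releasing, then checking.

Request:
{"name": "carry_out", "arguments": {"commands": [[0,0,0.0005,0,0,0],[0,0,0.0005,0,0,0],[0,0,0.0005,0,0,0],[0,0,0.0005,0,0,0],[0,0,0.0005,0,0,0]], "jaw": 0.7}}

```text
time: 16.55
tool_pos: [0.4726, 0.2909, 0.0291]
ee_rot: [-3.142, -0.0, 0.204]
wrist_force: [0.3, -1.0, 0.5]
width: 0.0659
finger_force: 0.0
```

Request:
{"name": "carry_out", "arguments": {"commands": [[0,0,-0.02,0,0,0],[0,0,-0.06,0,0,0],[0,0,-0.105,0,0,0],[0,0.045,-0.12,0,0,0],[0,0.09,-0.12,0,0,0]]}}

```text
time: 17.05
tool_pos: [0.4929, 0.2033, 0.1536]
ee_rot: [-3.141, -0.009, 0.207]
wrist_force: [0.4, -0.2, 0.9]
width: 0.0659
finger_force: 0.0
```

Request:
{"name": "carry_out", "arguments": {"commands": [[0,0.045,0,0,0,0],[0,0.09,0,0,0,0],[0,0.135,0,0,0,0],[0,0.16,0,0,0,0],[0,0.16,0,0,0,0]], "jaw": 0.4}}

```text
time: 17.55
tool_pos: [0.5235, 0.0429, 0.149]
ee_rot: [3.14, -0.0, 0.199]
wrist_force: [-0.0, 0.5, 0.1]
width: 0.0381
finger_force: 0.0
```

Run:
```python
from h import *
goal(.368,.266,.13,.204)
S=grab('scene');T=grab('top'); cv2.imwrite('pics/s8.png',np.hstack([cv2.resize(S['img'][150:290,410:550,::-1],None,fx=2.8,fy=2.8),cv2.resize(T['img'][225:365,120:260,::-1],None,fx=2.8,fy=2.8)]))
e=np.array([np.cos(.204),np.sin(.204)]);n=np.array([-e[1],e[0]]); f=np.array([.5403,.302])
h=cv2.cvtColor(T['img'],cv2.COLOR_RGB2HSV)
def rect(m,roi,z,nm):
    k=np.zeros((480,640),np.uint8);x0,y0,x1,y1=roi;k[y0:y1,x0:x1]=m[y0:y1,x0:x1]
    c=max(cv2.findContours(k,0,1)[0],key=cv2.contourArea)[:,0]; w=ray(T,c,z)[:,:2]; r=cv2.minAreaRect((w*1000).astype(np.float32))
    q=np.array(r[0])/1000-f; print(nm,'x',q@e*1000,'y',q@n*1000,r[1:],len(c))
rect(((h[...,1]<40)&(h[...,2]>150)).astype(np.uint8),(155,254,200,321),.036,'plate')
rect(cv2.inRange(h,(0,150,80),(8,255,255)),(150,310,200,360),.082,'red')
```

```text
from [0.5235 0.0429 0.149 ] [ 3.14  -0.     0.199] F [-0.   0.5  0.1] t 17.55
shift [-0.1084 -0.2495  0.0187] turn [ 0.001 -0.    -0.005]
plate x -69.9445955389375 y 0.44867900951969103 ((112.32636260986328, 50.616180419921875), 11.749053001403809) 145
red x -176.45618988591346 y -2.5451033600327815 ((26.290019989013672, 14.572052955627441), 11.308575630187988) 34
```

View pics/s8.png

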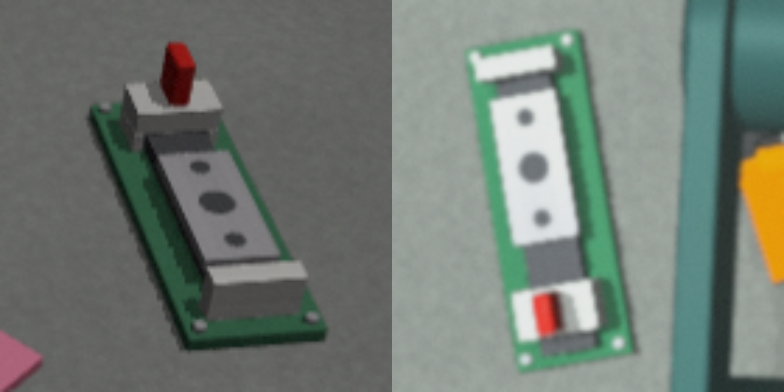

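The plate lies flat on the bed, centred and square (measured yaw 11.75°, bed 11.7°), and the jaw is still open. Now moving to grip the red handle at (545,312) in the right view.

Request:
{"name": "carry_out", "arguments": {"commands": [[-0.02,-0.045,0,0,0,0],[-0.04,-0.09,0,0,0,0],[-0.06,-0.135,0,0,0,0],[-0.08,-0.18,0,0,0,0],[-0.1,-0.225,0,0,0,0]]}}

```text
time: 18.15
tool_pos: [0.3773, 0.2488, 0.1492]
ee_rot: [-3.141, -0.001, 0.206]
wrist_force: [1.9, 0.2, 0.2]
width: 0.0376
finger_force: 0.0
```

Request:
{"name": "carry_out", "arguments": {"commands": [[-0.0075,-0.0235,0,0,0,-0.004],[-0.0075,-0.0235,0,0,0,-0.004],[-0.0075,-0.0235,0,0,0,-0.004],[-0.0075,-0.0235,0,0,0,-0.004],[-0.0075,-0.0235,0,0,0,-0.004]]}}

```text
time: 18.65
tool_pos: [0.368, 0.2669, 0.1489]
ee_rot: [3.141, 0.0, 0.206]
wrist_force: [1.0, -0.3, -0.5]
width: 0.0377
finger_force: 0.0
```

```bash
python3 -c "
from h import *
goal(.369,.2665,.057,.204)"
```

```text
from [0.368  0.2669 0.1489] [3.141 0.    0.206] F [ 1.  -0.3 -0.5] t 18.65
shift [0.0009 0.0005 0.0919] turn [0.    0.    0.002]
```

Request:
{"name": "carry_out", "arguments": {"commands": [[0,0,0.02,0,0,0],[0,0,0.045,0,0,0],[0,0,0.065,0,0,0],[0,0,0.08,0,0,0],[0,0,0.09,0,0,0]]}}

```text
time: 19.15
tool_pos: [0.3674, 0.2663, 0.0575]
ee_rot: [3.141, 0.002, 0.206]
wrist_force: [-0.5, 0.0, 0.3]
width: 0.0375
finger_force: 0.0
```

Request:
{"name": "carry_out", "arguments": {"commands": [[0,0,0,0,0,0],[0,0,0,0,0,0],[0,0,0,0,0,0],[0,0,0,0,0,0],[0,0,0,0,0,0]], "jaw": 0}}

```text
time: 19.65
tool_pos: [0.3682, 0.2689, 0.0601]
ee_rot: [-3.139, -0.003, 0.208]
wrist_force: [-0.5, 4.3, 0.8]
width: 0.0139
finger_force: 30.0
```

Request:
{"name": "carry_out", "arguments": {"commands": [[0.006,-0.002,0,0,0,0],[0.014,-0.002,0,0,0,0],[0.022,-0.002,0,0,0,0],[0.03,-0.002,0,0,0,0],[0.034,-0.002,0,0,0,0]]}}

```text
time: 20.15
tool_pos: [0.401, 0.2759, 0.0601]
ee_rot: [3.14, 0.0, 0.208]
wrist_force: [-6.1, -3.0, 8.0]
width: 0.0137
finger_force: 30.0
```

Request:
{"name": "carry_out", "arguments": {"commands": [[0.002,0,0,0,0,0],[0.004,0,0,0,0,0],[0.006,0,0,0,0,0],[0.008,0,0,0,0,0],[0.01,0,0,0,0,0]]}}

```text
time: 20.65
tool_pos: [0.4094, 0.2777, 0.0601]
ee_rot: [3.139, 0.002, 0.208]
wrist_force: [-5.6, -4.0, 7.5]
width: 0.0138
finger_force: 30.0
```

Request:
{"name": "carry_out", "arguments": {"commands": [[0.001,0,0,0,0,0],[0.002,0,0,0,0,0],[0.003,0,0,0,0,0],[0.003,0,0,0,0,0],[0.003,0,0,0,0,0]]}}

```text
time: 21.15
tool_pos: [0.4125, 0.2783, 0.0601]
ee_rot: [3.139, 0.002, 0.208]
wrist_force: [-5.0, -3.1, 7.9]
width: 0.0142
finger_force: 30.0
```

Request:
{"name": "carry_out", "arguments": {"commands": [[0.001,0.001,0,0,0,0],[0.002,0.001,0,0,0,0],[0.003,0.001,0,0,0,0],[0.003,0.001,0,0,0,0],[0.003,0.001,0,0,0,0]]}}

```text
time: 21.65
tool_pos: [0.4155, 0.2789, 0.0601]
ee_rot: [3.141, 0.002, 0.208]
wrist_force: [-4.7, -0.4, 6.0]
width: 0.014
finger_force: 30.0
```

Request:
{"name": "carry_out", "arguments": {"commands": [[0.001,0,0,0,0,0],[0.002,0,0,0,0,0],[0.003,0,0,0,0,0],[0.003,0,0,0,0,0],[0.003,0,0,0,0,0]]}}

```text
time: 22.15
tool_pos: [0.4159, 0.279, 0.0601]
ee_rot: [3.141, 0.007, 0.208]
wrist_force: [-11.4, -1.7, 11.7]
width: 0.0137
finger_force: 30.0
```

The force rose and motion stopped, so it is closed. One more slight push, then release and back off.

Request:
{"name": "carry_out", "arguments": {"commands": [[0.001,0,0,0,0,0],[0.002,0,0,0,0,0],[0.002,0,0,0,0,0],[0.002,0,0,0,0,0],[0,0,0,0,0,0]]}}

```text
time: 22.65
tool_pos: [0.4161, 0.2791, 0.06]
ee_rot: [3.141, 0.007, 0.208]
wrist_force: [-7.0, -1.5, 8.0]
width: 0.0139
finger_force: 30.0
```

Request:
{"name": "carry_out", "arguments": {"commands": [[-0.002,0,0,0,0,0],[-0.003,0,0,0,0,0],[-0.003,0,0,0,0,0],[-0.003,0,0,0,0,0],[-0.003,0,0,0,0,0]], "jaw": 0.35}}

```text
time: 23.15
tool_pos: [0.4164, 0.2787, 0.0587]
ee_rot: [3.141, 0.0, 0.208]
wrist_force: [0.4, -0.2, 0.6]
width: 0.0328
finger_force: 0.0
```

Request:
{"name": "carry_out", "arguments": {"commands": [[0,0,-0.02,0,0,0],[0,0,-0.05,0,0,0],[0,0,-0.09,0,0,0],[0,0.045,-0.1,0,0,0],[0,0.09,-0.1,0,0,0]]}}

```text
time: 23.65
tool_pos: [0.4366, 0.1911, 0.1622]
ee_rot: [-3.141, -0.007, 0.211]
wrist_force: [1.3, 0.0, -0.3]
width: 0.0332
finger_force: 0.0
```

Request:
{"name": "carry_out", "arguments": {"commands": [[0,0.045,0,0,0,0],[0,0.09,0,0,0,0],[0,0.11,0,0,0,0],[0,0.11,0,0,0,0],[0,0.11,0,0,0,0]]}}

```text
time: 24.15
tool_pos: [0.4575, 0.0832, 0.1589]
ee_rot: [-3.141, 0.0, 0.207]
wrist_force: [0.4, -0.1, -0.6]
width: 0.033
finger_force: 0.0
```

Run:
```python
from h import *
goal(.4,.1,.15,.2)
S=grab('scene');T=grab('top'); cv2.imwrite('pics/s9.png',np.hstack([cv2.resize(S['img'][150:290,410:550,::-1],None,fx=2.8,fy=2.8),cv2.resize(T['img'][225:365,120:260,::-1],None,fx=2.8,fy=2.8)]))
e=np.array([np.cos(.204),np.sin(.204)]);n=np.array([-e[1],e[0]]); f=np.array([.5403,.302])
h=cv2.cvtColor(T['img'],cv2.COLOR_RGB2HSV)
k=np.zeros((480,640),np.uint8);k[300:360,150:200]=0
m=cv2.inRange(h,(0,150,80),(8,255,255)); k[290:360,150:205]=m[290:360,150:205]
c=max(cv2.findContours(k,0,1)[0],key=cv2.contourArea)[:,0]; w=ray(T,c,.082)[:,:2]; r=cv2.minAreaRect((w*1000).astype(np.float32)); q=np.array(r[0])/1000-f; print('red',q@e,q@n,r)
```

```text
from [0.4575 0.0832 0.1589] [-3.141  0.     0.207] F [ 0.4 -0.1 -0.6] t 24.15
shift [-0.0528 -0.0282  0.0089] turn [-0.001  0.     0.007]
red -0.12816102239606064 -0.002633727212338219 ((415.330078125, 273.4570007324219), (24.49312400817871, 14.249753952026367), 13.495336532592773)
```

View pics/s9.png

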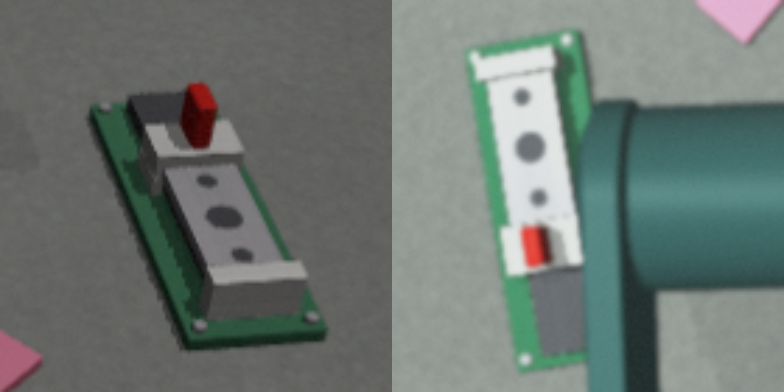

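The plate is closed between the jaw and the fence, square and with no visible gap. The handle sits at −0.128 m, which gives a jaw reading of about 0.060. Handing in.

```bash
python3 -c "
from bench import *
print(close_job())"
```

```text
the job is handed in; nothing more can be done
None
```

I've handed the job in: the top spacer lies flat in the blue tote, and the steel plate is clamped square between the jaw and the fence, with the jaw at about 0.060 by the camera. The hand-in returned no verdict.

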